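Open the club's lock box by its combination dial

ROBOT

A 7-joint arm with a two-finger parallel gripper is mounted at the origin on a cart in front of the work surface, level with it; the furniture and walls round the work are solid. World frame = base frame: x ahead of the robot, y to its left, z up, the work surface at z = 0. Lengths are in m, angles in rad, forces in N, time in s.
With the tool pointing down it reaches from about 0.425 to 0.925 m from the base axis. Payload 6.8 kg.
Tool frame: the origin (TCP) lies on the front face of the gripper's body, between the roots of the fingers; the fingertips stand 80 mm ahead of it and the grasp point (between the pads) lies 61 mm ahead of it; z points along the fingers, y is the direction in which the jaws open and shut (so a half turn about z gives the same grasp; the last joint's range is limited). The gripper opens to 88 mm and grips with 3 to 60 N. Pads are 20 mm wide; open, the fingers measure 115 mm over their backs; the gripper's body (75 mm by 178 mm) begins 61 mm behind the grasp point.
Start: joints at [1.101, 0.477, 0.022, 1.555, -0.011, 1.109, -0.083], TCP at [0.239, -0.631, 0.303] pointing down, gripper open.
Joint ranges: [-2.96, 2.96], [-0.34, 2.1], [-1.41, 1.46], [0.24, 2.44], [-1.37, 4.51], [0.17, 1.92], [-2.96, 2.96]. Speed limits (rad/s): [2.39, 2.39, 3.14, 3.14, 3.14, 3.14, 3.14].

INTERFACE

Orientations are given as a unit quaternion [w, x, y, z].
In Python, from cell import ctrl gives the robot as it stands. Calls block until the motion is done:
- ctrl.reach(position, orientation): joint-space move of the TCP to a pose.
- ctrl.move_linear(position, ori=None, v=0.15, until_force=None): straight line of the TCP; ori=None keeps the orientation; v is the mean speed in m/s. With until_force (N) it stops when the force on the tool has changed by that much, and returns True; else False.
- ctrl.movej(angles): joint-space move.
- ctrl.open() and ctrl.close_gripper(force=None): open the fingers fully, or close them until they stop; force is the grip in N (None keeps the last).
- ctrl.sleep(seconds).
- ctrl.inverse_kinematics(position, orientation): joint angles nearest the present ones, or None.
- ctrl.read_state(): the state.
- ctrl.snapshot(name): name is "side" or "top"; returns a dict with "color" (480x640x3 uint8, blue, green, red), "mtx" (3x3 intrinsics, pixels), "k1" (the pictures are not rectified: a ray, as slopes to the right and down, at radius r is drawn at 1 + k1 r^2 times it, then the intrinsics apply), "extrinsics" (4x4, takes a point from world to camera coordinates). Camera axes: x right, y up, looking along -z (the intrinsics and any distortion apply to the point x, -y, -z); pixel columns grow to the right and rows downward; lengths in m; the calibration is good to about 2 mm. A picture is of the moment at which its call begins. There is no depth.
A pose or a line that the arm cannot do raises ctrl.PlanningError and nothing moves.
- ctrl.close_job(): hands the job in, once; it reports no verdict.
Trained networks look in a picture, given as the dict that the camera call returned (one of the last four; its "shot" number tells which), for a name from the list of things; names that differ only in an ending like _2 or _b are one class to them, and where a whole thing is asked for, a point or a joint stands for the part that bears it (a point fixed in the world has none). Each returns a list of dicts, best first, with "confidence" (0 to 1); they miss things now and then, are a little off and sometimes report something else, mostly with a low value. They report only what shows in the picture. A call takes as long as a camera call.
- ctrl.spot_in(picture, name): "at" ([row, column] as shares, 0 to 1, of the picture: columns of its width, rows of its height, amid what is visible of it).
The state is a dict: "time": time; "joint_pos": joint angles; "joint_velocities": joint speeds; "tau": joint torques, N m; "eef_pos": TCP position; "tcp_rot": TCP orientation; "force": force on the tool from outside, world axes, zero at the start; "moment": the same for the moment, N m; "gripper_width": finger opening in m.
Only numpy, scipy, OpenCV 4.12 (cv2) and the standard library are available. Lean on these libraries where they do the work, as an engineer would, in place of code of your own. Each camera call takes 0.05 s, during which the arm holds its last target.

TASK

Unlock the small steel lock box: turn its dial left (counter-clockwise) to the third mark left of zero and pause there, then turn it back right, past zero, until you feel the lock catch and the dial stop dead, without forcing it. Then slide the bolt by its post fully back towards the dial and let go, leaving the things around the box alone.

Things in the scene. Friction and masses are not known exactly. Their poses are not given: they have to be found in the camera images.
- lockbox: Fixed grey steel box, 174 x 260 x 70 mm (its x, y, z); origin: centre of its underside. On top, at y +55 mm, an 86 x 86 x 22 mm lock case bears the dial, and a bolt runs along y at x 0. Marks every 10 degrees lie round the dial, the longest (zero) at the far side (+x). Turning the dial left past the third mark carries a hidden wheel too far: turn right to -1.2 rad and come again.
- dial (a joint): Dial angle (rad), -1.3 to 1.3: 0 with its white line at the zero mark, growing to the left (counter-clockwise from above), 0.1745 a mark; the third mark left is 0.524 (needed within 0.07). Turns with under 0.1 N m. Then, going right, it is caught somewhere in -0.2 to -0.95, other each time, not shown by the marks: the torque rises by 0.06 N m per 0.01 rad; over 0.35 N m forces the lock.
- dial_grip (a point): Point on the dial's upright axis, inside its grip bar. The bar is 13 mm thick, 46 mm long, along this point's x axis (white line at its +x end); the frame turns with the dial. The bar's top is 14 mm above the point, the dial's round skirt (radius 26 mm) 17 mm below it, the lock case's top 22 mm below it.
- dial_pointer (a point): Outer end of the white line at the foot of the grip bar, 24 mm from the dial's axis.
- bolt (a joint): How far the bolt is withdrawn (m), towards the dial (+y of the box): 0 locked (start), 0.018 at its end stop. Blocked until the dial has been set; when the lock catches, a spring draws it in by some 6 to 8 mm by itself. From there it takes 2 to 4 N to slide and stays where it is left.
- bolt_post (a point): Point on the axis of the bolt's upright round post (diameter 16 mm, 36 mm high), 11 mm below its top and 25 mm above the bolt bar's top; starts 92 mm from the dial's axis and moves with the bolt. Axes as the box's: withdraw along +y.

How it is judged:
By the outcome, as a careful person would: the job done as asked, in the order asked, and still so for the second after the job is handed in, with the robot touching nothing.
It also fails if it takes over 67 s, if anything falls off the work surface, if the arm or the gripper's body presses on something with over 40 N, if the wrist force passes 120 N, or if a joint passes its speed limit or range.

## Working session

There is one attempt and no reset: what is moved stays moved. The work goes in short steps, each a Python script; the robot and the scene stay as the last script left them, time stands still between calls to the robot, and variables do not carry over. Pictures are saved under pics/ and viewed, and the job is handed in when it is done.

```bash
ls; mkdir -p pics
cat > h.py <<'E'
import numpy as np, cv2
from cell import ctrl
def pix2ray(p,at=None,px=None):
    K=np.array(p["mtx"]);k1=p["k1"];E=np.array(p["extrinsics"])
    if px is None: px=(at[1]*640,at[0]*480)
    d=np.array([(px[0]-K[0,2])/K[0,0],(px[1]-K[1,2])/K[1,1]])
    u=d.copy()
    for _ in range(30): u=d/(1+k1*(u@u))
    R=E[:3,:3];o=-R.T@E[:3,3]
    v=R.T@np.array([u[0],-u[1],-1.]);return o,v/np.linalg.norm(v)
def proj(p,X):
    K=np.array(p["mtx"]);E=np.array(p["extrinsics"])
    c=E[:3,:3]@np.array(X)+E[:3,3];u=np.array([c[0],-c[1]])/-c[2]
    u=u*(1+p["k1"]*(u@u));return np.array([K[0,0]*u[0]+K[0,2],K[1,1]*u[1]+K[1,2]])
def tri(rays):
    A=np.zeros((3,3));b=np.zeros(3)
    for o,v in rays:
        M=np.eye(3)-np.outer(v,v);A+=M;b+=M@o
    x=np.linalg.solve(A,b);return x,[np.linalg.norm((np.eye(3)-np.outer(v,v))@(x-o)) for o,v in rays]
def onz(r,z): o,v=r;return o+v*(z-o[2])/v[2]
E
python3 - <<'E'
from h import *
s=ctrl.read_state();print(s)
P={}
for c in("side","top"):
    p=P[c]=ctrl.snapshot(c);cv2.imwrite(f"pics/a_{c}.png",p["color"]);print(c,p["k1"],np.round(p["mtx"],1).tolist(),np.round(p["extrinsics"],3).tolist())
for n in("lockbox","dial_grip","dial_pointer","bolt_post","dial","bolt"):
    R=[]
    for c in P:
        r=ctrl.spot_in(P[c],n);print(n,c,[(round(q["confidence"],2),round(q["at"][1]*640,1),round(q["at"][0]*480,1)) for q in r[:3]])
        if r:R.append(pix2ray(P[c],r[0]["at"]))
    if len(R)==2:print(tri(R))
E
```

```text
pics
{'time': 0.0, 'joint_pos': array([ 1.10089251,  0.47779481,  0.02233011,  1.55644378, -0.01147626,
        1.10931113, -0.08309237]), 'joint_velocities': array([ 5.06316062e-05, -1.89918643e-04,  2.35604801e-04, -7.32299523e-04,
        6.29250078e-04, -1.53327037e-03, -6.49475420e-04]), 'tau': array([-1.27959880e-03, -5.82852888e+01,  1.53365940e+00, -2.72622657e+01,
       -5.44361479e-02,  1.68537110e-02,  1.56190354e-04]), 'eef_pos': array([ 0.23875616, -0.63087023,  0.30168821]), 'tcp_rot': array([-8.82665748e-04,  9.83677055e-01,  1.79940585e-01, -2.39054528e-04]), 'force': array([-0.57320919, -0.28818152,  0.46419875]), 'moment': array([ 0.02010717,  0.0667572 , -0.00015058]), 'gripper_width': 0.08773134765585715}
side 0.022896699697915506 [[509.0, 0.0, 328.2], [0.0, 509.0, 241.7], [0.0, 0.0, 1.0]] [[-0.997, -0.071, -0.012, 0.53], [0.03, -0.566, 0.824, -0.061], [-0.065, 0.821, 0.567, -0.919], [0.0, 0.0, 0.0, 1.0]]
top 0.047020467594791726 [[565.9, 0.0, 327.3], [0.0, 565.9, 233.0], [0.0, 0.0, 1.0]] [[-0.011, -1.0, 0.023, 0.059], [0.99, -0.008, 0.138, -0.543], [-0.138, 0.02
[... 528 characters left out ...]
32453, 0.10306773]), [np.float64(0.0026111154003730236), np.float64(0.002611115400373021)])
bolt_post side [(0.55, 346.7, 211.4), (0.54, 358.4, 238.3)]
bolt_post top [(0.74, 381.8, 255.3)]
(array([ 0.49913813, -0.02629863,  0.1036021 ]), [np.float64(0.0008812154763204543), np.float64(0.000881215476320494)])
dial side [(0.84, 360.0, 238.0)]
dial top [(0.63, 326.8, 273.9)]
(array([0.47287595, 0.05651247, 0.10277511]), [np.float64(0.00012439551308073143), np.float64(0.00012439551308076504)])
bolt side [(0.55, 346.2, 212.3)]
bolt top [(0.58, 382.0, 254.6), (0.53, 325.0, 276.9)]
(array([ 0.50025387, -0.02688188,  0.10133065]), [np.float64(0.0010730224019128592), np.float64(0.001073022401912745)])
```

View pics/a_side.png

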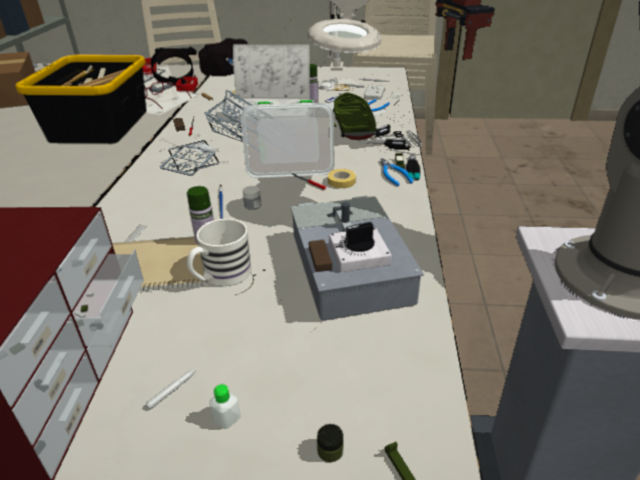

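View pics/a_top.png

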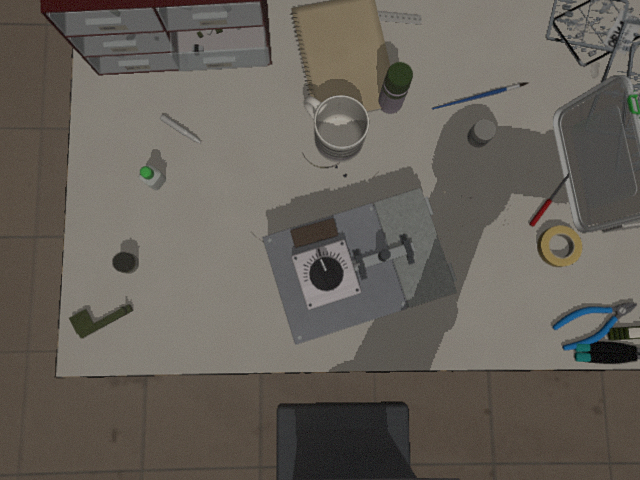

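Run:
```python
import cv2
a=cv2.imread("pics/a_top.png")[190:350,250:450];cv2.imwrite("pics/a_topz.png",cv2.resize(a,None,fx=4,fy=3.7,interpolation=cv2.INTER_CUBIC)[:600])
a=cv2.imread("pics/a_side.png")[170:330,260:460];cv2.imwrite("pics/a_sidez.png",cv2.resize(a,None,fx=4,fy=3.7,interpolation=cv2.INTER_CUBIC)[:600])
```

```text
(no output)
```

View pics/a_topz.png

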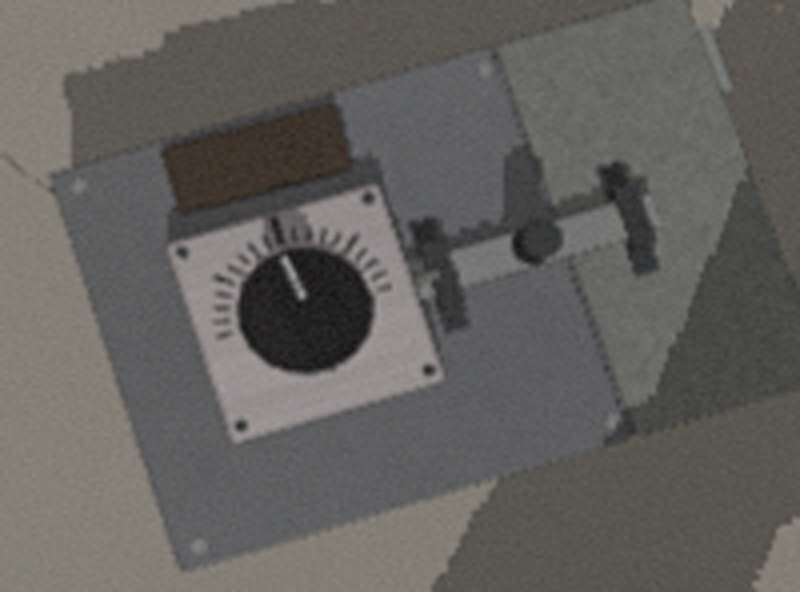

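View pics/a_sidez.png

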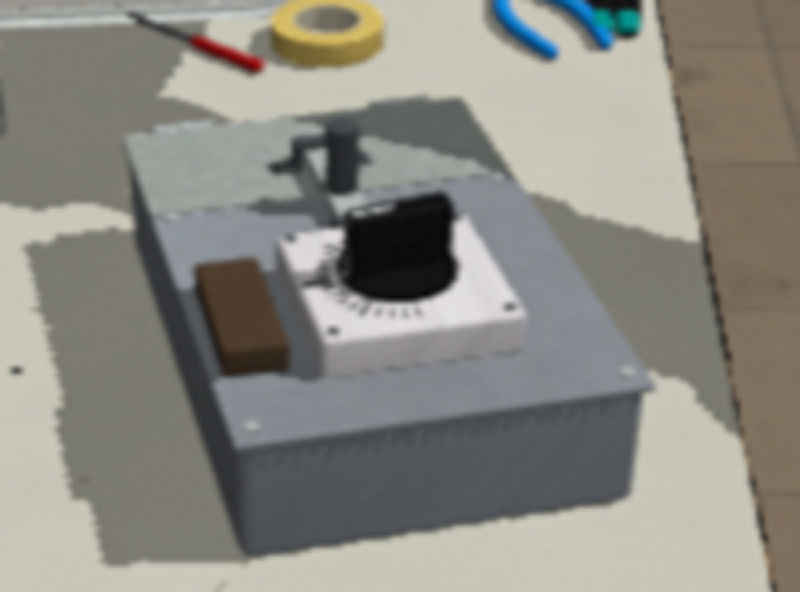

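The pictures agree. The top view shows the box at about (360,265), the white lock case at (326,273) with a brown block on its far side, and the post at (382,255). The dial's white line points roughly at the zero mark. Next I'll fit the box pose from its corners in both views.

```bash
cat > fit.py <<'E'
from h import *
from scipy.optimize import least_squares
P={c:ctrl.snapshot(c) for c in("side","top")}
z=lambda c,x,y:((250+x/4,190+y/3.7) if c=="top" else (260+x/4,170+y/3.7))
C=43;X=87;Y=130
obs=[]
for c,d in {"top":[((C,55+C,92),170,245),((C,55-C,92),378,183),((-C,55-C,92),442,378),((-C,55+C,92),235,440),((X,Y,70),52,175),((-X,Y,70),183,570),((X,-Y,70),(420-250)*4,(188-190)*3.7),((-X,-Y,70),(456-250)*4,(293-190)*3.7)],
 "side":[((C,55+C,92),325,350),((-C,55+C,92),525,322),((X,Y,70),240,447),((-X,Y,70),645,390),((X,-Y,70),125,135),((-X,-Y,70),465,98),((-C,55-C,92),455,215),((C,55-C,92),277,238)]}.items():
    for m,x,y in d: obs.append((c,np.array(m)/1000,np.array(z(c,x,y))))
def W(q,m): c,s=np.cos(q[2]),np.sin(q[2]);return np.array([q[0]+c*m[0]-s*m[1],q[1]+s*m[0]+c*m[1],m[2]])
def f(q,cs=("side","top")): return np.concatenate([proj(P[c],W(q,m))-u for c,m,u in obs if c in cs])
for cs in(("top",),("side",),("side","top")):
    r=least_squares(f,[.48,0,.3],args=(cs,),loss="soft_l1");print(cs,np.round(r.x,4),"\n",np.round(r.fun.reshape(-1,2),1).tolist())
q=r.x
for n,m in(("dial_grip",(0,.055,.114)),("post top",(0,-.037,.128))):
    w=W(q,m);print(n,np.round(w,4),[np.round(proj(P[c],w),1).tolist() for c in P])
# pointer line: ends in top image
for x,y in((285,258),(304,298)):
    print("line",onz(pix2ray(P["top"],px=z("top",x,y)),.098))
E
python3 fit.py
```

```text
('top',) [0.4893 0.0048 0.2962] 
 [[-2.1, -0.6], [-0.1, -0.7], [1.4, 0.7], [-1.5, 1.4], [0.0, -0.9], [0.2, 0.7], [0.3, -0.3], [0.8, -0.1]]
('side',) [0.4893 0.0086 0.2885] 
 [[-1.0, -0.9], [0.9, -0.8], [-2.7, 0.4], [2.7, -0.3], [-0.4, 0.9], [0.2, 0.5], [2.8, -0.1], [-0.8, 0.0]]
('side', 'top') [0.4893 0.0056 0.2942] 
 [[-2.6, -0.7], [-0.6, -0.7], [0.8, 0.7], [-2.1, 1.3], [-0.4, -1.1], [-0.5, 0.6], [-0.0, -0.1], [0.2, 0.1], [-0.6, -2.0], [1.1, -2.0], [-2.0, -0.7], [2.9, -1.7], [-0.5, 0.3], [-0.3, -0.4], [2.7, -1.2], [-0.6, -0.9]]
dial_grip [0.4734 0.0582 0.114 ] [[359.8, 232.9], [325.8, 273.1]]
post top [ 0.5    -0.0298  0.128 ] [[345.9, 198.5], [386.2, 253.6]]
line [0.49468541 0.06449684 0.098     ]
line [0.47834925 0.0575214  0.098     ]
```

```bash
cat >> h.py <<'E'
YAW=.294; DX,DY=.4732,.0578
def Q(t): return np.array([0,np.cos(t/2),np.sin(t/2),0])
def W(m,q=(.4893,.0056,.294)): c,s=np.cos(q[2]),np.sin(q[2]);return np.array([q[0]+c*m[0]-s*m[1],q[1]+s*m[0]+c*m[1],m[2]])
E
python3 - <<'E'
from h import *
for off in(0,np.pi,-np.pi):
  for d in(.55,0,-.6,-1.25):
    for z in (.18,.3):
      r=ctrl.inverse_kinematics([DX,DY,z],Q(YAW+d+off));print(round(off,1),d,z,None if r is None else np.round(r,2))
w=W((0,-.037,0));
for off in(np.pi/2,-np.pi/2):
    r=ctrl.inverse_kinematics([w[0],w[1],.18],Q(YAW+off));print("post",off,None if r is None else np.round(r,2))
p=ctrl.snapshot("top")
z=lambda x,y:(250+x/4,190+y/3.7)
for x,y in((285,258),(304,298)): print("line@bar top",onz(pix2ray(p,px=z(x,y)),.128))
print("zero mark",onz(pix2ray(p,px=z(278,230)),.092)-np.array([DX,DY,0]))
print("skirt ctr",onz(pix2ray(p,px=z(306,310)),.1))
E
```

```text
0 0.55 0.18 [ 0.27  0.39 -0.63  2.1   0.33  0.75 -1.29]
0 0.55 0.3 [ 0.35  0.22 -0.68  1.98  0.16  1.   -1.13]
0 0 0.18 [ 0.21  0.38 -0.54  2.1   0.29  0.74 -1.8 ]
0 0 0.3 [ 0.31  0.21 -0.63  1.98  0.15  0.99 -1.67]
0 -0.6 0.18 [ 0.12  0.36 -0.43  2.11  0.22  0.72 -2.34]
0 -0.6 0.3 [ 0.27  0.2  -0.59  1.99  0.13  0.99 -2.26]
0 -1.25 0.18 [-0.01  0.34 -0.29  2.11  0.15  0.71 -2.92]
0 -1.25 0.3 [ 0.16  0.19 -0.46  1.99  0.1   0.98 -2.88]
3.1 0.55 0.18 [ 0.67  0.62 -1.18  2.07  0.72  0.95  1.51]
3.1 0.55 0.3 [ 0.73  0.36 -1.17  1.96  0.38  1.07  1.81]
3.1 0 0.18 [ 0.61  0.55 -1.07  2.08  0.64  0.89  1.03]
3.1 0 0.3 [ 0.62  0.29 -1.01  1.97  0.29  1.03  1.34]
3.1 -0.6 0.18 [ 0.47  0.47 -0.88  2.08  0.5   0.81  0.55]
3.1 -0.6 0.3 [ 0.54  0.27 -0.91  1.97  0.25  1.02  0.78]
3.1 -1.25 0.18 [ 0.41  0.44 -0.8   2.09  0.44  0.79 -0.04]
3.1 -1.25 0.3 [ 0.47  0.24 -0.83  1.97  0.21  1.01  0.16]
-3.1 0.55 0.18 [ 0.67  0.62 -1.18  2.07  0.72  0.95  1.51]
-3.1 0.55 0.3 [ 0.73  0.36 -1.17  1.96  0.38  1.07  1.81]
-3.1 0 0.18 [ 0.61  0.55 -1.07  2.08  0.64  0.89  1.03]
-3.1 0 0.3 [ 0.62  0.29 -1.01  1.97  0.29  1.03  1.34]
-3.1 -0.6 0.18 [ 0.47  0.47 -0.88  2.08  0.5   0.81  0.55]
-3.1 -0.6 0.3 [ 0.54  0.27 -0.91  1.97  0.25  1.02  0.78]
-3.1 -1.25 0.18 [ 0.41  0.44 -0.8   2.09  0.44  0.79 -0.04]
-3.1 -1.25 0.3 [ 0.47  0.24 -0.83  1.97  0.21  1.01  0.16]
post 1.5707963267948966 [ 0.41  0.42 -0.57  2.04  0.32  0.77 -0.07]
post -1.5707963267948966 [-0.02  0.36 -0.05  2.07  0.03  0.71 -2.94]
line@bar top [0.49193541 0.06488967 0.128     ]
line@bar top [0.47617644 0.05816069 0.128     ]
zero mark [0.03358161 0.00916578 0.092     ]
skirt ctr [0.47334488 0.05686757 0.1       ]
```

```bash
cat >> h.py <<'E'
def st(tag=""):
    s=ctrl.read_state();print(tag,"t",round(s["time"],2),"F",np.round(s["force"],1),"M",np.round(s["moment"],3),"p",np.round(s["eef_pos"],4),"yaw",round(yawof(s)-YAW,3),"w",round(s["gripper_width"],4));return s
def yawof(s):
    w,x,y,z=s["tcp_rot"];t=2*np.arctan2(y,x)-np.pi
    return (t+np.pi)%(2*np.pi)-np.pi
E
python3 - <<'E'
from h import *
q=Q(YAW+np.pi+.06)
ctrl.reach([DX,DY,.27],q);st()
p=ctrl.snapshot("side");cv2.imwrite("pics/b.png",p["color"][100:340,220:540])
ctrl.move_linear([DX,DY,.183],v=.1,until_force=6) and print("contact")
st()
p=ctrl.snapshot("side");cv2.imwrite("pics/c.png",cv2.resize(p["color"][120:340,220:500],None,fx=2.5,fy=2.5))
E
```

```text
t 3.42 F [ 0.2 -0.6 -0.1] M [ 0.052 -0.101  0.028] p [0.4735 0.0569 0.2699] yaw 0.058 w 0.0881
 t 4.49 F [-0.3  0.1  0.6] M [ 0.129 -0.175 -0.011] p [0.4736 0.058  0.1835] yaw 0.06 w 0.0876
```

View pics/c.png

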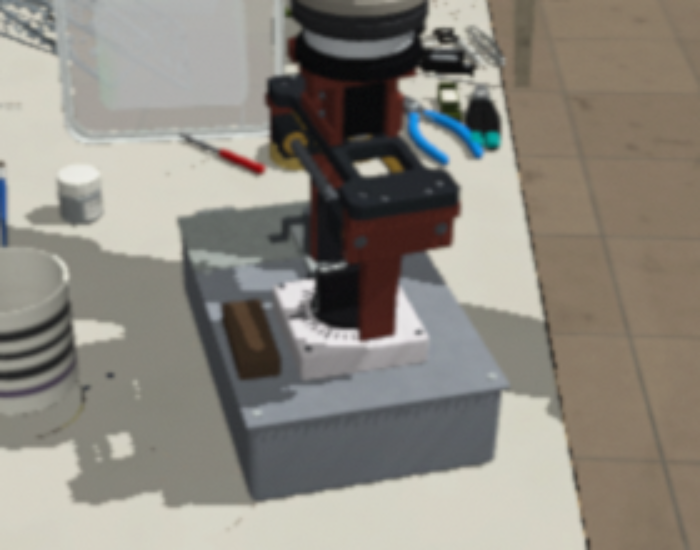

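The fingers straddle the bar, with the near finger at about (380,300) and the bar at (335,290), and nothing else is close to them. I'll close gently and check the side force.

Run:
```python
from h import *
st()
ctrl.close_gripper(8);st();ctrl.sleep(.3);st()
p=ctrl.snapshot("top");cv2.imwrite("pics/d.png",p["color"])
```

```text
t 4.54 F [-0.7  0.7  0.5] M [ 0.118 -0.087  0.04 ] p [0.4736 0.0579 0.1836] yaw 0.06 w 0.088
 t 5.67 F [ 0.5 -4.8  2. ] M [-1.055 -0.104  0.018] p [0.4733 0.0563 0.183 ] yaw 0.059 w 0.013
 t 5.97 F [-0.5 -4.4  1.7] M [-1.023 -0.154  0.035] p [0.4733 0.0563 0.183 ] yaw 0.059 w 0.0127
```

```bash
sed -i 's/^YAW=.294.*/YAW=.294; DX,DY=.4734,.0563/' h.py
python3 - <<'E'
from h import *
ctrl.move_linear([DX,DY,.183],Q(YAW+np.pi+.06),v=.05);st()
ctrl.close_gripper(25);st()
for d in(.1,.2):
    ctrl.move_linear([DX,DY,.183],Q(YAW+np.pi+d),v=.05);st(d)
E
```

```text
t 6.28 F [-0.1 -2.   1.5] M [-0.457  0.013 -0.03 ] p [0.4733 0.0561 0.183 ] yaw 0.06 w 0.0133
 t 6.49 F [-1.3 -3.2  1.7] M [-0.564  0.022 -0.012] p [0.4733 0.0561 0.183 ] yaw 0.06 w 0.0127
0.1 t 6.74 F [-1.1 -3.7  1.9] M [-0.686  0.121  0.026] p [0.4733 0.0561 0.1829] yaw 0.099 w 0.013
0.2 t 6.99 F [-1.4 -3.1  2.5] M [-0.964  0.066  0.064] p [0.4734 0.0558 0.183 ] yaw 0.197 w 0.013
```

Run:
```python
from h import *
for d in(.3,.4,.47,.51,.524):
    ctrl.move_linear([DX,DY-.0005,.183],Q(YAW+np.pi+d),v=.05);st(d)
ctrl.sleep(1.2);st()
for c in("side","top"):
    p=ctrl.snapshot(c);cv2.imwrite(f"pics/e_{c}.png",cv2.resize(p["color"][150:330,230:470],None,fx=3.3,fy=3.3,interpolation=cv2.INTER_CUBIC))
```

```text
0.3 t 7.24 F [ 0.2 -4.   2.8] M [-0.847 -0.145  0.048] p [0.4735 0.0557 0.183 ] yaw 0.295 w 0.0128
0.4 t 7.49 F [ 0.9 -4.5  0.6] M [-1.036 -0.229  0.155] p [0.4736 0.0555 0.183 ] yaw 0.395 w 0.0126
0.47 t 7.74 F [ 1.4 -4.8  0.3] M [-1.054 -0.409  0.051] p [0.4736 0.0555 0.183 ] yaw 0.465 w 0.0127
0.51 t 7.99 F [ 1.4 -4.8 -0.3] M [-1.137 -0.426  0.038] p [0.4737 0.0554 0.183 ] yaw 0.505 w 0.0129
0.524 t 8.24 F [ 1.  -4.5 -0.4] M [-1.105 -0.488 -0.016] p [0.4737 0.0554 0.183 ] yaw 0.519 w 0.0131
 t 9.44 F [ 0.8 -5.4 -0.4] M [-1.168 -0.472  0.075] p [0.4737 0.0554 0.183 ] yaw 0.519 w 0.013
```

View pics/e_side.png

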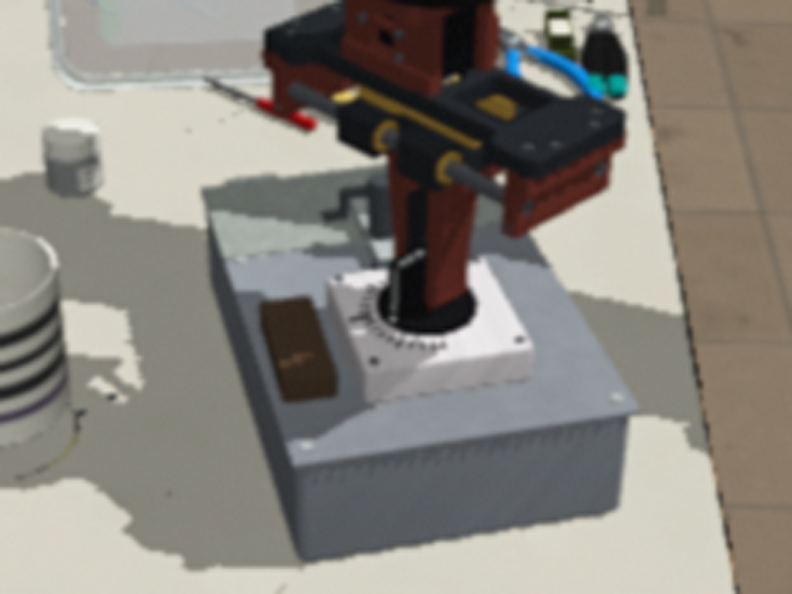

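View pics/e_top.png

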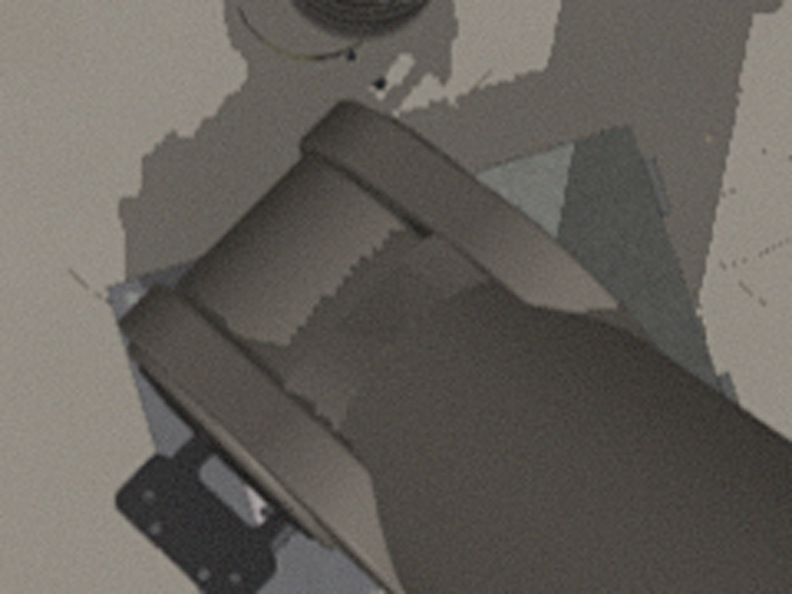

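The white line's foot shows at zoom pixel (393,320). That is about (349,247) in the full side image. I'll compare it with the predicted pointer position.

Run:
```python
from h import *
p=ctrl.snapshot("side");r=ctrl.spot_in(p,"dial_pointer");print([(x["confidence"],x["at"][1]*640,x["at"][0]*480) for x in r])
for d in(.4,.46,.524,.59):
  for z in(.098,.126): print(d,z,proj(p,[DX+.024*np.cos(YAW+d),DY+.024*np.sin(YAW+d),z]))
print("axis top",proj(p,[DX,DY,.128]))
a=p["color"][210:270,320:400];cv2.imwrite("pics/f.png",cv2.resize(a,None,fx=10,fy=10,interpolation=cv2.INTER_CUBIC))
```

```text
[(0.96, 358.784, 242.304)]
0.4 0.098 [348.11718737 245.19342676]
0.4 0.126 [348.29840374 230.96203756]
0.46 0.098 [348.67258226 245.58707048]
0.46 0.126 [348.8647477  231.34683535]
0.524 0.098 [349.31012611 245.98644716]
0.524 0.126 [349.51486141 231.73720517]
0.59 0.098 [350.01370512 246.37428065]
0.59 0.126 [350.23231429 232.1162525 ]
axis top [359.9715218  225.10563732]
```

View pics/f.png

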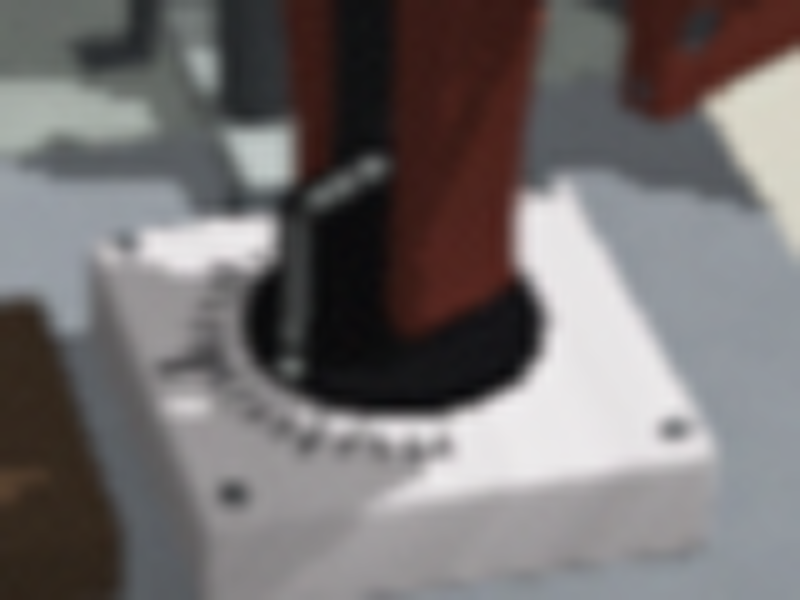

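Run:
```python
from h import *
p=ctrl.snapshot("side")
def a(x,y,z):
    w=onz(pix2ray(p,px=(320+x/10-.0,210+y/10)),z)-np.array([DX,DY,z]);return round(np.arctan2(w[1],w[0])-YAW,3),round(np.hypot(*w[:2])*1000,1)
print("foot",a(292,368,.097),a(292,368,.1))
for x,y in((185,362),(205,358),(225,385),(252,410),(280,430),(310,443),(440,447)):print((x,y),a(x,y,.0925))
# skirt centre ellipse: extremes
print([onz(pix2ray(p,px=(320+x/10,210+y/10)),.097) for x,y in((250,330),(540,320))],DX,DY)
```

```text
foot (np.float64(0.545), np.float64(24.8)) (np.float64(0.65), np.float64(28.0))
(185, 362) (np.float64(0.021), np.float64(36.3))
(205, 358) (np.float64(0.013), np.float64(32.8))
(225, 385) (np.float64(0.271), np.float64(32.6))
(252, 410) (np.float64(0.523), np.float64(33.3))
(280, 430) (np.float64(0.73), np.float64(34.7))
(310, 443) (np.float64(0.9), np.float64(35.5))
(440, 447) (np.float64(1.515), np.float64(33.9))
[array([0.49729592, 0.06415395, 0.097     ]), array([0.44936765, 0.05864824, 0.097     ])] 0.4734 0.0563
```

The white line is 0.53 left of the zero mark in the picture, which matches the third mark. Now I'll turn right in small steps while watching the torque.

```bash
cat > turn.py <<'E'
from h import *
def mz(n=5):
    v=[];f=[]
    for _ in range(n):
        ctrl.sleep(.012);s=ctrl.read_state();v.append(s["moment"][2]);f.append(s["force"])
    return np.mean(v),np.mean(f,0),s
Z=.183;x,y=.4736,.0554
def go(d): ctrl.move_linear([x,y,Z],Q(YAW+np.pi+d),v=.05)
for d in(.4,.28,.16,.04,-.05,-.12,-.16):
    go(d);m,f,s=mz();print(round(d,2),round(yawof(s)-YAW,3),round(m,3),np.round(f,1),round(s["time"],1))
    if m>.2: print("EARLY");raise SystemExit
base=[m];d=-.16
while d>-1.0:
    d-=.01;go(d);m,f,s=mz();b=np.median(base[:max(1,len(base)-3)][-10:])
    print(round(d,3),round(yawof(s)-YAW,3),round(m,3),round(m-b,3),np.round(f,1),round(s["time"],1))
    if m-b>.11 or m>.2: print("CATCH?");break
    if abs(f[0])+abs(f[1])>18: print("side");break
    base.append(m)
E
python3 turn.py
```

```text
0.4 0.401 -0.071 [ 1.2 -3.8 -0.5] 10.0
0.28 0.284 -0.069 [-0.1 -3.   0.1] 10.3
0.16 0.165 -0.081 [-1.  -1.   0.6] 10.6
0.04 0.045 0.001 [-1.6  0.9  0.7] 10.9
-0.05 -0.045 -0.044 [-3.   2.5  0.7] 11.2
-0.12 -0.115 -0.085 [-3.2  4.2  1. ] 11.5
-0.16 -0.155 -0.044 [-3.5  4.1  1.1] 11.8
-0.17 -0.165 -0.02 0.024 [-3.4  4.1  1. ] 12.1
-0.18 -0.175 0.034 0.078 [-3.2  4.   0.9] 12.4
-0.19 -0.185 0.041 0.085 [-3.5  4.5  1.2] 12.7
-0.2 -0.195 0.0 0.044 [-3.2  4.4  1. ] 13.0
-0.21 -0.205 0.009 0.041 [-3.6  4.1  0.9] 13.3
-0.22 -0.215 0.049 0.069 [-4.1  4.5  0.7] 13.6
-0.23 -0.225 0.015 0.008 [-3.7  4.4  0.9] 13.8
-0.24 -0.235 0.006 0.006 [-3.9  4.9  0.8] 14.1
-0.25 -0.245 0.012 0.007 [-3.3  4.8  1. ] 14.4
-0.26 -0.255 -0.001 -0.01 [-3.4  4.6  0.9] 14.7
-0.27 -0.265 -0.013 -0.025 [-3.4  4.8  0.8] 15.0
-0.28 -0.275 -0.008 -0.017 [-3.5  4.1  0.7] 15.3
-0.29 -0.285 0.014 0.004 [-3.1  5.1  1.1] 15.6
-0.3 -0.295 -0.004 -0.014 [-3.2  4.8  0.8] 15.9
-0.31 -0.305 0.031 0.021 [-3.7  4.9  0.7] 16.2
-0.32 -0.315 0.012 0.004 [-3.7  4.9  1. ] 16.5
-0.33 -0.325 0.005 -0.002 [-3.3  5.   0.7] 16.8
-0.34 -0.335 
[... 1151 characters left out ...]
106 [-3.3  5.9  0.1] 24.1
-0.59 -0.585 -0.046 -0.054 [-2.9  6.4  0.6] 24.4
-0.6 -0.595 -0.081 -0.083 [-3.5  5.9 -0.2] 24.6
-0.61 -0.605 -0.045 -0.015 [-3.2  6.1 -0.3] 24.9
-0.62 -0.614 -0.042 0.002 [-3.1  6.6 -0.1] 25.2
-0.63 -0.624 -0.014 0.032 [-3.5  6.5 -0.7] 25.5
-0.64 -0.634 -0.035 0.012 [-3.2  6.4 -0.3] 25.8
-0.65 -0.644 -0.03 0.016 [-3.5  6.2 -0.2] 26.1
-0.66 -0.654 -0.023 0.023 [-3.3  6.5 -0.2] 26.4
-0.67 -0.664 -0.005 0.041 [-3.2  6.2 -0.5] 26.7
-0.68 -0.674 -0.02 0.025 [-3.   6.1 -0.8] 27.0
-0.69 -0.684 -0.007 0.038 [-2.8  6.5 -0.6] 27.3
-0.7 -0.694 0.011 0.054 [-3.2  6.9 -0.1] 27.6
-0.71 -0.704 0.038 0.076 [-2.6  6.5 -0.7] 27.9
-0.72 -0.714 0.082 0.114 [-3.   6.3 -1. ] 28.1
CATCH?
```

```bash
cat > step.py <<'E'
import sys
from h import *
exec(open("turn.py").read().split("for d in(.4")[0].split("from h import *")[1])
m,f,s=mz(8);print("hold",round(m,3))
for d in map(float,sys.argv[1:]):
    go(d);m,f,s=mz(8);print(d,round(yawof(s)-YAW,3),round(m,3),np.round(f,1),round(s["time"],1))
    if m>.22: print("CATCH");break
p=ctrl.snapshot("side");cv2.imwrite("pics/g_%d.png"%int(s["time"]*10),cv2.resize(p["color"][170:280,290:430],None,fx=5,fy=5,interpolation=cv2.INTER_CUBIC))
E
python3 step.py -.727 -.734; ls pics
```

```text
hold 0.087
-0.727 -0.721 0.113 [-2.9  6.5 -0.7] 28.5
-0.734 -0.728 0.129 [-2.8  6.6 -1. ] 28.8
a_side.png
a_sidez.png
a_top.png
a_topz.png
b.png
c.png
d.png
e_side.png
e_top.png
f.png
g_288.png
```

Run:
```python
from h import *
p=ctrl.snapshot("side")
for c,n in(("pics/a_side.png","before"),):
    a=cv2.imread(c)[170:280,290:430];b=p["color"][170:280,290:430]
    cv2.imwrite("pics/cmp.png",np.hstack([cv2.resize(i,None,fx=2.8,fy=4,interpolation=cv2.INTER_CUBIC) for i in(a,b)]))
```

```text
(no output)
```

View pics/cmp.png

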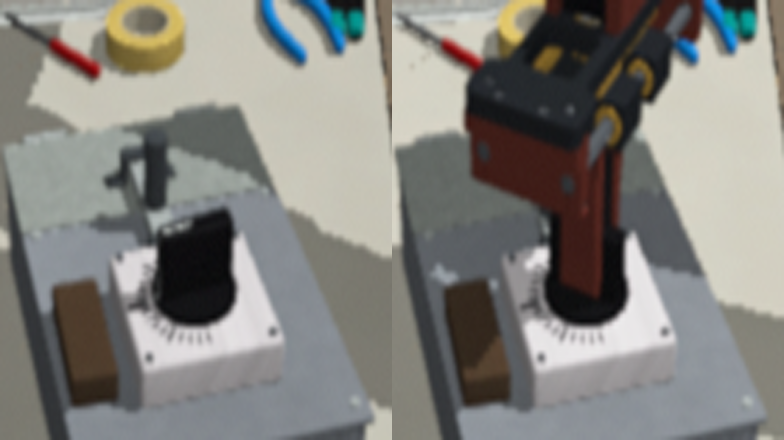

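The gripper hides the post here. The torque is rising steadily, so I'll take small further steps to confirm the catch.

```bash
python3 step.py -.740 -.746 -.752
```

```text
hold 0.129
-0.74 -0.734 0.151 [-2.8  6.9 -0.9] 29.3
-0.746 -0.74 0.187 [-2.8  6.6 -1.2] 29.6
-0.752 -0.745 0.207 [-2.7  6.9 -1.1] 30.0
```

Run:
```python
from h import *
for c in("top","side"):
    p=ctrl.snapshot(c);r=ctrl.spot_in(p,"bolt_post");print(c,[(round(x["confidence"],2),round(x["at"][1]*640,1),round(x["at"][0]*480,1)) for x in r])
    for b in(0,.007): print(b,proj(p,W((0,-.037+b,.103))))
    cv2.imwrite(f"pics/i_{c}.png",p["color"])
```

```text
top []
0 [384.09159113 255.33337217]
0.007 [379.66766622 256.71744209]
side []
0 [345.78980347 210.59504083]
0.007 [346.76271747 212.55491611]
```

View pics/i_top.png

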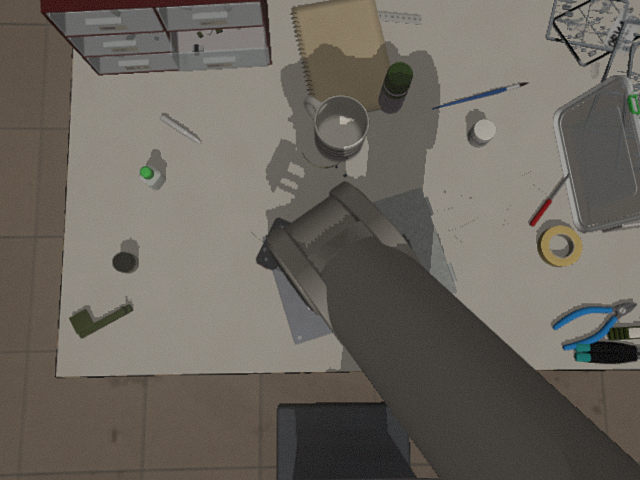

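Run:
```python
from h import *
z=lambda x,y:(250+x/4,190+y/3.7)
p=ctrl.snapshot("top")
for h in(.07,.095,.11):
  o=[]
  for x,y in((165,152),(330,100),(350,165),(180,210)):
    w=onz(pix2ray(p,px=z(x,y)),h)-np.array([DX,DY,0]);c,s=np.cos(YAW),np.sin(YAW);o.append([round(1e3*(c*w[0]+s*w[1])),round(1e3*(-s*w[0]+c*w[1]))])
  print(h,o)
# side: near face of block top/bottom edges (zoom coords)
p=ctrl.snapshot("side")
zs=lambda x,y:(260+x/4,170+y/3.7)
for n,(x,y),h in(("bot",(225,372),.07),("bot2",(290,362),.07)):
    w=onz(pix2ray(p,px=zs(x,y)),h)-np.array([DX,DY,0]);print(n,1e3*(c*w[0]+s*w[1]),1e3*(-s*w[0]+c*w[1]))
    for t in(.08,.09,.1,.11): 
        v=np.array([w[0]+DX,w[1]+DY,t]);u=proj(p,v);print(t,(u[0]-260)*4,(u[1]-170)*3.7)
```

```text
0.07 [[82, 32], [84, -36], [55, -35], [57, 34]]
0.095 [[78, 32], [80, -34], [52, -33], [54, 34]]
0.11 [[76, 32], [78, -33], [50, -32], [52, 34]]
bot 80.1656512419949 27.946961308831725
0.08 224.37991790041838 353.8593851224866
0.09 223.75103630520402 335.4678488713713
0.1 223.11315821791254 316.8199027364379
0.11 222.46608050008172 297.90989019228783
bot2 52.85112316995433 27.16925338071448
0.08 289.8280833644819 343.9106257855544
0.09 289.65387436535434 325.57257975116227
0.1 289.4773245895685 306.9804549517131
0.11 289.2983841857183 288.12867989352844
```

The block, about 15 mm high, stays well below the fingertips. Releasing is safe, so I'll let go and look.

Run:
```python
from h import *
ctrl.open();st("open")
ctrl.move_linear([.4736,.0554,.27],v=.15);st("up")
w=W((-.0,-.037,0))
ctrl.movej(np.array(ctrl.read_state()["joint_pos"])+np.array([.45,0,0,0,0,0,0]));st("aside")
for c in("top","side"):
    p=ctrl.snapshot(c);r=ctrl.spot_in(p,"bolt_post");print(c,[(round(x["confidence"],2),round(x["at"][1]*640,1),round(x["at"][0]*480,1)) for x in r])
    cv2.imwrite(f"pics/j_{c}.png",p["color"])
a=np.hstack([cv2.resize(cv2.imread(f"pics/{k}_top.png")[225:325,290:420],None,fx=3,fy=4,interpolation=cv2.INTER_CUBIC) for k in"aj"])
cv2.imwrite("pics/cmp2.png",a)
a=np.hstack([cv2.resize(cv2.imread(f"pics/{k}_side.png")[190:290,290:420],None,fx=3,fy=4,interpolation=cv2.INTER_CUBIC) for k in"aj"])
cv2.imwrite("pics/cmp3.png",a)
```

```text
open t 31.52 F [-0.2 -0.3  0.6] M [-0.004 -0.156  0.015] p [0.4736 0.0554 0.183 ] yaw -0.752 w 0.0876
up t 32.26 F [-0.3  0.   0. ] M [-0.009 -0.11   0.008] p [0.4732 0.0551 0.2694] yaw -0.752 w 0.0881
aside t 33.12 F [0.2 0.3 0. ] M [ 0.008 -0.173  0.023] p [ 0.4503 -0.1547  0.2691] yaw -1.2 w 0.0876
top [(0.58, 382.9, 255.9), (0.4, 324.3, 271.9)]
side [(0.68, 344.2, 212.5), (0.55, 355.3, 240.1)]
```

View pics/cmp2.png

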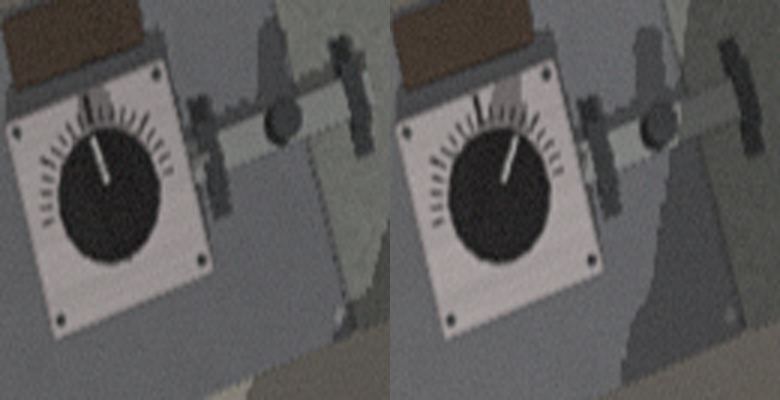

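View pics/cmp3.png

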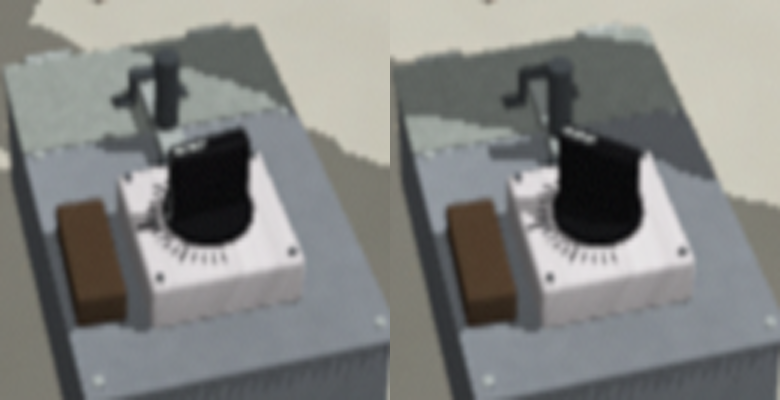

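Compared with the first picture, the post has moved about 5 px (about 7 mm) towards the dial in the top view and the case has not moved. The lock has caught and the spring has drawn the bolt. The dial stands right of zero. Next is the post height.

Run:
```python
from h import *
A=np.array([.4736,.0556]);u=np.array([-np.sin(YAW),np.cos(YAW)])
P={c:ctrl.snapshot(c) for c in("side","top")}
for L in(.085,):
  b=A-L*u;print(L,b)
  for z in(.085,.1,.115,.12,.128):
    print(z,[np.round(proj(P[c],[*b,z]),1).tolist() for c in P])
for c,(x0,y0) in(("side",(320,180)),("top",(350,225))):
    cv2.imwrite(f"pics/k_{c}.png",cv2.resize(P[c]["color"][y0:y0+60,x0:x0+80],None,fx=10,fy=10,interpolation=cv2.INTER_CUBIC))
```

```text
0.085 [ 0.49823155 -0.02575285]
0.085 [[346.6, 220.3], [380.0, 257.7]]
0.1 [[346.7, 213.2], [381.2, 256.7]]
0.115 [[346.8, 206.0], [382.4, 255.8]]
0.12 [[346.8, 203.6], [382.8, 255.4]]
0.128 [[346.8, 199.7], [383.4, 254.9]]
```

View pics/k_side.png

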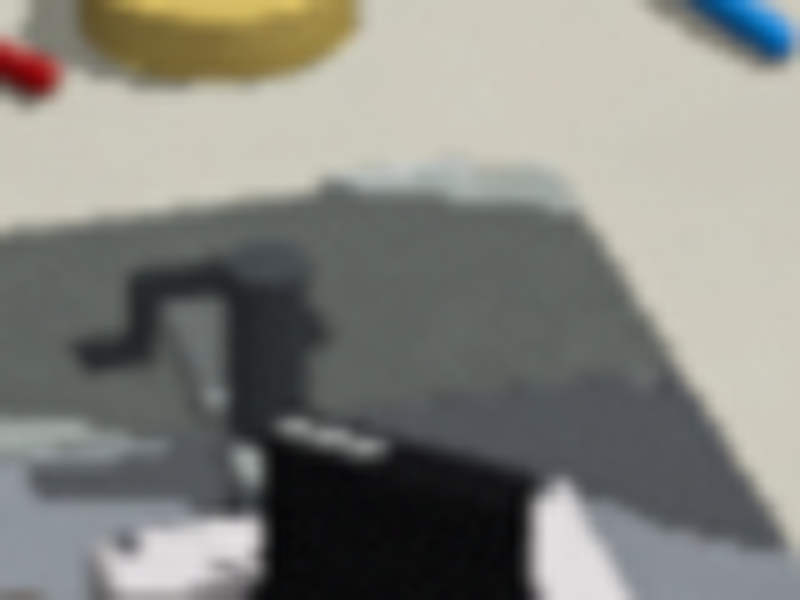

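View pics/k_top.png

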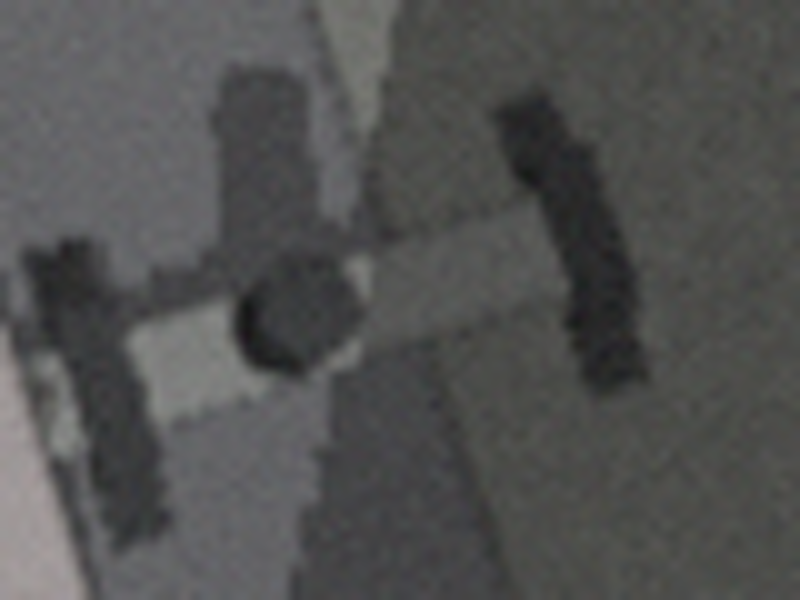

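The post's top is at (346.8,206.2) in the side view, so z is about 0.115, at the expected xy. I'll grip it with the jaws across box x and draw it along +y until the force rises.

```bash
cat > pull.py <<'E'
from h import *
A=np.array([.4736,.0556]);u=np.array([-np.sin(YAW),np.cos(YAW)])
q=Q(YAW+np.pi/2);b=A-.084*u
ctrl.reach([*b,.26],q);st("hover")
if ctrl.move_linear([*b,.172],v=.1,until_force=6): print("contact down");st();raise SystemExit
st("down")
ctrl.close_gripper(10);s=st("grip")
p=np.array(s["eef_pos"]);c=p[:2]
for c_ in("side",):
    im=ctrl.snapshot(c_);cv2.imwrite("pics/l.png",cv2.resize(im["color"][150:290,250:440],None,fx=4,fy=4))
E
python3 pull.py
```

```text
hover t 34.1 F [-0.  -1.5  0. ] M [-0.065 -0.105 -0.032] p [ 0.4977 -0.0253  0.2598] yaw -1.569 w 0.0884
down t 35.13 F [-0.2  0.2 -0. ] M [-0.006 -0.078 -0.019] p [ 0.4984 -0.0247  0.1725] yaw -1.571 w 0.0878
grip t 36.23 F [ 5.8  1.7 -5.8] M [ 0.306 -1.267 -0.046] p [ 0.4995 -0.0242  0.1723] yaw -1.57 w 0.0159
```

View pics/l.png

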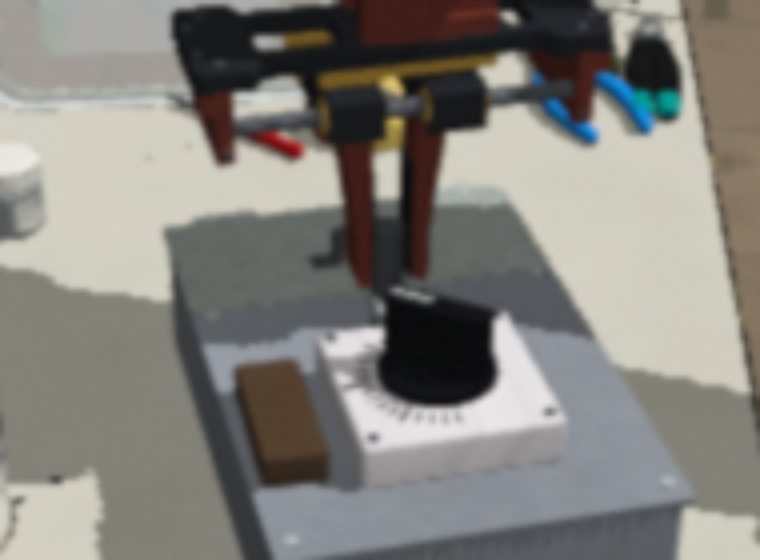

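The jaws hold the post, with the opening reading 15.9 mm against a 16 mm post. The fingertips clear the dial and the brackets. Now I'll pull.

Run:
```python
from h import *
u=np.array([-np.sin(YAW),np.cos(YAW)]);n=np.array([np.cos(YAW),np.sin(YAW)])
p0=np.array([.4996,-.0242]);ctrl.close_gripper(18)
for k in range(2,23,2):
    r=ctrl.move_linear([*(p0+u*k*.001),.1725],Q(YAW+np.pi/2),v=.02)
    s=ctrl.read_state();f=s["force"][:2];dp=s["eef_pos"][:2]-p0
    print(k,"Fpull",round(-f@u,1),"Fx",round(f@n,1),"moved",round(1e3*dp@u,2),round(s["time"],1))
    if -f@u>9: break
im=ctrl.snapshot("side");cv2.imwrite("pics/m.png",cv2.resize(im["color"][150:290,250:440],None,fx=4,fy=4))
```

```text
2 Fpull 0.5 Fx 3.9 moved 2.21 36.8
4 Fpull 0.3 Fx 5.3 moved 4.21 37.0
6 Fpull 1.4 Fx 5.1 moved 6.1 37.3
8 Fpull 0.4 Fx 4.7 moved 7.96 37.5
10 Fpull 1.5 Fx 5.2 moved 9.81 37.8
12 Fpull 5.3 Fx 5.6 moved 10.35 38.0
14 Fpull 9.3 Fx 4.8 moved 10.62 38.3
```

Run:
```python
from h import *
ctrl.open();s=st("open");p=s["eef_pos"]
ctrl.move_linear([p[0],p[1],.27],v=.15)
ctrl.movej(np.array(ctrl.read_state()["joint_pos"])+np.array([.6,0,0,0,0,0,0]));st("aside")
for c in("top","side"):
    q=ctrl.snapshot(c);cv2.imwrite(f"pics/n_{c}.png",q["color"])
    u=np.array([-np.sin(YAW),np.cos(YAW)])
    for L in(.085,.074): print(c,L,proj(q,[*(np.array([.4736,.0556])-L*u),.116]))
cv2.imwrite("pics/n_cmp.png",np.hstack([cv2.resize(cv2.imread(f"pics/{k}_top.png")[225:325,290:420],None,fx=3,fy=4,interpolation=cv2.INTER_CUBIC) for k in"jn"]))
cv2.imwrite("pics/n_cmp2.png",np.hstack([cv2.resize(cv2.imread(f"pics/{k}_side.png")[190:290,290:420],None,fx=3,fy=4,interpolation=cv2.INTER_CUBIC) for k in"jn"]))
```

```text
open t 39.52 F [-1.1  0.2  0.2] M [ 0.04  -0.145 -0.041] p [ 0.4956 -0.0108  0.1725] yaw -1.571 w 0.0879
aside t 41.45 F [ 0.2 -0.  -0.7] M [-0.014 -0.052 -0.001] p [ 0.4031 -0.2872  0.2692] yaw -2.168 w 0.0878
top 0.085 [382.45458174 255.69057727]
top 0.074 [375.3902358  257.90088048]
side 0.085 [346.75545861 205.53438571]
side 0.074 [348.31773282 208.61267516]
```

View pics/n_cmp.png

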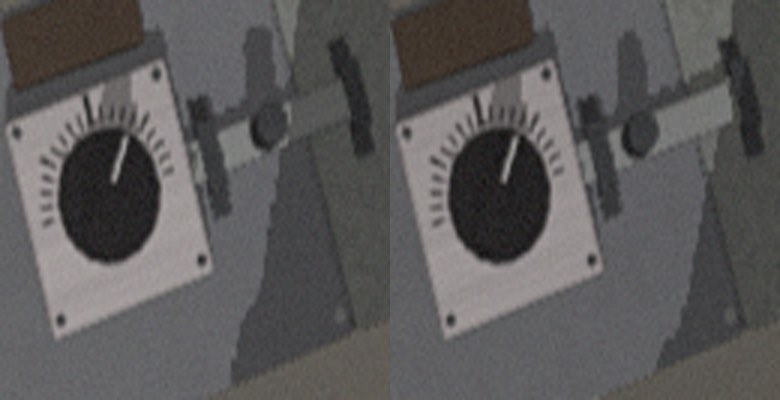

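View pics/n_cmp2.png

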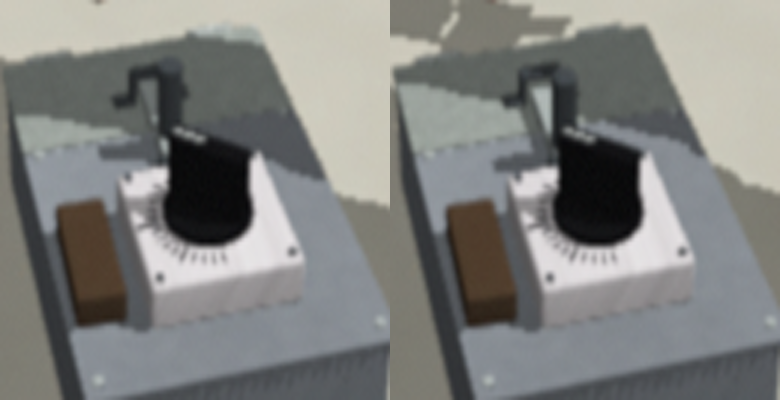

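The post moved about 11 px in total, so it looks near the end stop. The image estimate of 17 ± 1 mm isn't tight enough, though, and I want to rule out a finger having met the bracket. With time to spare, I'll nudge the post from behind with closed fingers as a check.

Run:
```python
from h import *
A=np.array([.4738,.0556]);u=np.array([-np.sin(YAW),np.cos(YAW)]);n=np.array([np.cos(YAW),np.sin(YAW)])
q=Q(YAW+np.pi/2);b=A-.097*u+.001*n
ctrl.close_gripper(10)
ctrl.reach([*b,.26],q)
if ctrl.move_linear([*b,.182],v=.12,until_force=5): st("contact");raise SystemExit
f0=np.mean([ctrl.read_state()["force"] for _ in range(3)],0)
for k in range(1,15):
    ctrl.move_linear([*(b+u*k*.001),.182],q,v=.02)
    s=ctrl.read_state();f=(s["force"]-f0)[:2];x=s["eef_pos"][:2]
    print(k,"push",round(-f@u,1),"L",round(1e3*(A-x)@u,2),round(s["time"],1))
    if -f@u>9: break
```

```text
1 push -0.1 L 96.04 45.0
2 push -0.0 L 94.94 45.2
3 push 0.6 L 93.92 45.5
4 push 0.0 L 92.92 45.7
5 push 1.7 L 92.38 46.0
6 push 5.1 L 92.06 46.2
7 push 6.8 L 91.88 46.5
8 push 8.9 L 91.69 46.7
9 push 12.1 L 91.51 47.0
```

The contact is at L = 92.4 mm. The expected value is 74 + 8 + 10 = 92 mm, and it stays firm to 12 N, so the bolt is on its end stop. I'll back off and hand in.

Run:
```python
from h import *
u=np.array([-np.sin(YAW),np.cos(YAW)])
p=ctrl.read_state()["eef_pos"]
ctrl.move_linear([*(p[:2]-u*.005),.182],v=.05)
ctrl.move_linear([*(p[:2]-u*.005),.28],v=.15)
ctrl.movej(np.array(ctrl.read_state()["joint_pos"])+np.array([.6,0,0,0,0,0,0]));st("aside")
q=ctrl.snapshot("top");cv2.imwrite("pics/z_top.png",q["color"])
q=ctrl.snapshot("side");cv2.imwrite("pics/z_side.png",q["color"])
ctrl.close_job()
```

```text
aside t 49.25 F [0.1 1.2 0.3] M [ 0.02  -0.07   0.038] p [ 0.3946 -0.3124  0.2792] yaw -2.168 w 0.0006
the job is handed in; nothing more can be done
```

View pics/z_top.png

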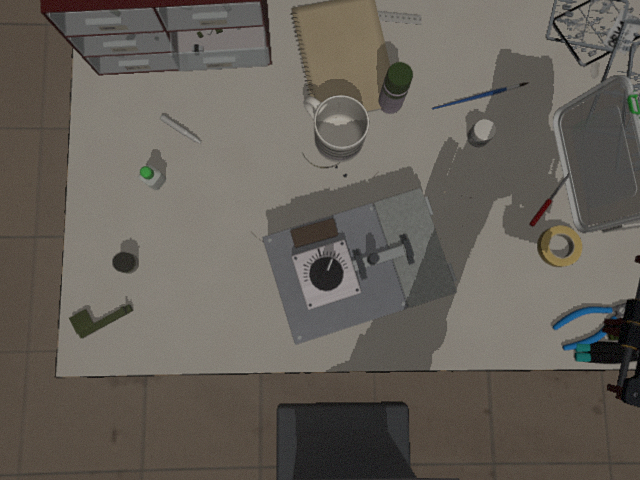

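The lock box is unlocked with the bolt fully back, and I handed the job in at about 49 s of the 67 s allowed.

- **Dial left:** I turned it to the third mark left. The arm read 0.519 rad and the picture about 0.53, and I paused there for over a second.
- **Dial right:** I turned it in small steps until the torque rose steadily, to about 0.21 N m at -0.745 rad, then let go. The first torque trigger at -0.71 rad was hard to tell from sensor drift. A few more small steps and the picture settled it: the bolt had drawn in by about 7 mm.
- **Bolt:** I pulled the post about 10.5 mm until it stopped firmly at about 9 N, then let go.
- **Disagreement checked:** The picture put the bolt's total travel at only about 17 mm, against 18 mm at the end stop. A push on the post from behind with closed fingers met a dead stop, firm up to 12 N, about 0.4 mm from where the end stop should put it. I took the bolt as fully withdrawn.
- **Last picture:** The post (374,258) is still back towards the dial, the things around the box look unmoved, and the arm is clear of the box.

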